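# Step the vial carousel back one notch on its ratchet

### The arm

A 7-joint arm with a two-finger parallel gripper is mounted at the origin on a cart in front of the work surface, level with it; the furniture and walls round the work are solid. World frame = base frame: x ahead of the robot, y to its left, z up, the work surface at z = 0. Lengths are in m, angles in rad, forces in N, time in s.
With the tool pointing down it reaches from about 0.4 to 0.875 m from the base axis. Payload 19.3 kg.
Tool frame: the origin (TCP) lies on the centre line of the jaws, within the pads' length; the fingertips stand 8 mm ahead of it and the grasp point (between the pads) lies 11 mm behind it; z points along the fingers, y is the line along which they close (so a half turn about z gives the same grasp; the last joint's range is limited). The gripper opens to 85 mm and grips with 20 to 120 N. Pads are 22 mm wide; open, the fingers measure 114 mm over their backs; the gripper's body (76 mm by 85 mm) begins 54 mm behind the grasp point. The pads swing forward as they close: fully open they stand 13 mm farther back than shut.
Start: joints at [-0.07, 0.521, -0.036, 1.599, 0.021, 1.021, -0.113], TCP at [0.625, -0, 0.239] pointing down, gripper open.
Joint ranges: [-2.91, 2.91], [-0.3, 2.13], [-1.5, 1.42], [0.17, 2.43], [-1.26, 4.41], [0.16, 1.93], [-2.52, 2.52]. Speed limits (rad/s): [1.89, 1.89, 2.39, 2.39, 3.01, 3.01, 3.01].

### API

Orientations are given as [roll, pitch, yaw] about the fixed x, y, z axes, in that order (R = Rz(yaw) Ry(pitch) Rx(roll)).
In Python, from workcell import status, grab_frame, camera_params, bot, search_frame, silhouettes gives the robot as it stands.
- The arm moves only by the shell command python3 -m creep 'ROWS' [FORCE]. ROWS is JSON, a list of rows, each a list of 5 numbers: the shift along the tool's x, y, z in units of 60 mm (1.0 is 60 mm), then the turn about the tool's z in units of 8 degrees (1.0 is 8 degrees), then the opening, from 0 (shut) to 1 (fully open). In form: [[x, y, z, twist, hand], ...]. A call has 1 to 5 rows; each row is the pose to reach, as a shift and turn from the pose commanded when the call began, along the tool's axes at that moment; what a row does not reach only later rows make up. A row lasts 1/8 s, in which the tool goes at most 62.5 mm and 10.7 degrees, less where a joint would pass 70% of its speed; a pose out of reach is approached as far as the arm can. A call with a gripper value outside its range is refused whole. The fingers move at their own pace and stop on an object; FORCE is the grip in N (left out, the last holds). Time passes only in rows, so rows that repeat a pose let the fingers close. It gives the time, the measured TCP pose, the force, the opening and the grip force at its end, in the units of the state.
- status.observe(): the state, without advancing time (a new reading comes with each control period).
- grab_frame(name): name is "scene" or "side" or "wrist"; returns the picture (400x640x3 uint8, blue, green, red); there is no depth.
- camera_params(name): a dict with "K" (3x3 intrinsics, pixels), "rvec" (rotation vector, rad) and "tvec" (3), from world to camera coordinates, as OpenCV has them; the wrist camera has in their place "tool_from_camera" (4x4, takes a point from camera to tool coordinates, whose origin is the TCP and whose axes are the flange's). Camera axes: x right, y down, z forward; pixel columns grow to the right and rows downward; lengths in m; the calibration is good to about 2 mm. A picture is of the moment at which its call begins: read the wrist's pose just before it. camera_params takes no time and is no camera call.
- bot.job_done(): hands the job in; it is judged then, once.
Trained networks look in the newest picture that a camera, given by its name, has taken for a name from the list of things; names that differ only in an ending like _2 or _b are one class to them, and where a whole thing is asked for, a point or a joint stands for the part that bears it (a point fixed in the world has none). Each returns a list of dicts, best first, with "p" (0 to 1); they miss things now and then, are a little off and sometimes report something else, mostly with a low value. They report only what shows in the picture. A call takes as long as a camera call.
- search_frame(camera, name): "extent" ([left, top, right, bottom] as shares, 0 to 1, of the picture: columns of its width, rows of its height, round what is visible of it).
- silhouettes(camera, name): "mask" (400x640 bool, what is visible of it) and "extent" ([left, top, right, bottom] as shares, 0 to 1, of the picture: columns of its width, rows of its height, round what is visible of it).
The state is a dict: "clock": time; "qpos": joint angles; "qd": joint speeds; "joint_efforts": joint torques, N m; "position": TCP position; "tool_rot": TCP orientation; "force": force on the tool from outside, world axes, zero at the start; "moment": the same for the moment, N m; "grip_width": finger opening in m; "finger_force": force on a finger pad.
Only numpy, scipy, OpenCV 4.12 (cv2) and the standard library are available. Lean on these libraries where they do the work, as an engineer would, in place of code of your own. Each camera call takes 0.05 s, during which the arm holds its last target. There are 200 camera calls.

### The job

The vial carousel has been clicked on one place too far, so one vial went past the reading head unread. With a fingertip flip the ratchet pawl up out of the teeth, push the carousel backward (clockwise from above) by one notch with its cross bar, and flip the pawl down again so that it has dropped fully in behind the next tooth and that tooth is pushed back against it. Only push, gently and without forcing a tooth against the pawl: squeeze and lift nothing, leave the vials standing in their sleeves and the things around where they are.

Things in the scene. Friction and masses are not known exactly. Their poses are not given: they have to be found in the camera images.
- stand: fixed grey base plate, 236 x 190 mm, top 12 mm above the worktop; origin on the worktop under the carousel's axis; x points from the axis to the reading head (white box 44 mm wide, 83 mm high, lens 83 mm from the axis), y to the left of that, z up. The pawl's post (56 mm high) stands on the -x side, nearest the robot
- carousel (a joint): turning of the carousel, rad: 0 at the start, grows counter-clockwise from above (forward: the pawl clicks over the teeth), falls when pushed backward. A notch is 0.524 (12 teeth). It starts 0.05 to 0.12 forward of where a tooth meets the pawl, so the next tooth back meets it at -0.57 to -0.65. Stays where it is left; some 2 N at the bar's end turns it
- carousel_top (a point): centre of the carousel disc's top, 26 mm above the worktop; disc 181 mm in diameter. Saw teeth 8 mm high stand on its rim 76 to 90 mm from the axis, steep faces looking clockwise; valleys at disc height. 12 vial sleeves 21 mm wide, 18 mm high at 56 mm from the axis. Central column 19 to 26 mm wide, 109 mm high
- bar_left (a point): centre of the round black end (17 mm) of the carousel's level cross bar on the stand's +y side at the start, 66 mm from the axis, 100 mm above the worktop; the steel bar is 10 mm thick, 95 to 105 mm high, above the vial caps (76 mm)
- bar_right (a point): centre of the other end of the same cross bar, opposite, the same size
- skipped_place (a point): bottom of the sleeve of the skipped vial, 56 mm from the axis; one notch forward (counter-clockwise) of the reading head at the start
- read_point (a point): point on the stand before the reading head's lens, on the stand's x axis 56 mm from the carousel's axis, 26 mm above the worktop: here the skipped place stands when the carousel is one notch back
- pawl (a joint): angle of the pawl about its level pin, rad: 0 down in a valley of the teeth, grows as the nose rises (0.2 clears the crests), 1.72 thrown over at its stop. No spring: by its weight it falls down when below about 1.0 and falls over to the stop when above about 1.15, and stays
- pawl_pin (a point): pin of the pawl, fixed at (-83, 42, 46) mm in the stand's frame, along the stand's x; the pawl swings in the upright plane across it. Dropped on a ramp, the pawl rides it and falls into the valley as the carousel goes farther back, until the next steep face stops against it. With a tooth hard against it, it frees only if the carousel yields 3 mm forward
- pawl_knob (a point): centre of the round black end (16 mm) of the pawl's thumb lever (8 mm thick), 44 mm from the pin. Pawl down: it stands up, 25 degrees towards the stand's -y, 86 mm above the worktop; pushed some 55 mm towards the stand's +y it throws the pawl over. Pawl thrown over: it lies to the +y side, about 58 mm high
- pawl_nose (a point): tip of the pawl's nose. Pawl down: 42 mm to the stand's -y side of the pin, 27 mm above the worktop; arm 10 mm wide, 9 mm thick, at 86 degrees to the thumb lever. Pawl thrown over: the arm stands up, tip about 90 mm above the worktop; its upper part pushed some 35 mm towards the stand's -y, the pawl falls down onto the teeth
- sample_0: closed 2 ml screw vial, 15 mm in diameter and 50 mm tall, standing loose in a sleeve of the carousel, its foot 26 mm above the worktop; origin under its centre; stays in the carousel; place two before the one that is before the head
- sample_1: closed 2 ml screw vial, 15 mm in diameter and 50 mm tall, standing loose in a sleeve of the carousel, its foot 26 mm above the worktop; origin under its centre; stays in the carousel; place just before the one that is before the head
- sample_2: closed 2 ml screw vial, 15 mm in diameter and 50 mm tall, standing loose in a sleeve of the carousel, its foot 26 mm above the worktop; origin under its centre; stays in the carousel; place that is before the reading head at the start (one too far)
- sample_3: closed 2 ml screw vial, 15 mm in diameter and 50 mm tall, standing loose in a sleeve of the carousel, its foot 26 mm above the worktop; origin under its centre; stays in the carousel; place of the skipped vial: next forward of the head at the start
- sample_4: closed 2 ml screw vial, 15 mm in diameter and 50 mm tall, standing loose in a sleeve of the carousel, its foot 26 mm above the worktop; origin under its centre; stays in the carousel; place two forward of the head
- sample_5: closed 2 ml screw vial, 15 mm in diameter and 50 mm tall, standing loose in a sleeve of the carousel, its foot 26 mm above the worktop; origin under its centre; stays in the carousel; place three forward of the head
- bulb: red rubber pipette bulb, 49 mm wide, 68 mm tall, loose bystander; origin under its centre
- timer: digital bench timer, 68 x 68 x 21 mm, loose bystander; origin under its centre
- cup: small clear sample cup, 50 mm wide, 36 mm tall, loose bystander; origin under its centre
- tape: roll of label tape lying flat, 66 mm wide, 19 mm high, loose bystander; origin under its centre

How it is judged:
By the outcome, as a careful person would: the job done as asked, in the order asked, and still so for the second after the job is handed in, with the robot touching nothing.
It also fails if it takes over 64 s, if anything falls off the work surface, if the arm or the gripper's body presses on something with over 40 N, if the wrist force passes 120 N, or if a joint passes its speed limit or range.

## Working session

There is one attempt and no reset: what is moved stays moved. The work goes in short steps, Python scripts to look and compute and a shell command to move; the robot and the scene stay as the last step left them, time stands still between calls to the robot, and variables do not carry over. Pictures are saved under pics/ and viewed, at most 10 in all, crops included, and the job is handed in when it is done.

```bash
mkdir -p pics; ls; cat > h.py <<'E'
import numpy as np,cv2
from workcell import status,grab_frame,camera_params,bot,search_frame,silhouettes
def cam(n):
    c=camera_params(n);return np.array(c['K']),cv2.Rodrigues(np.array(c['rvec'],float))[0],np.array(c['tvec'],float).ravel()
def proj(n,P):
    K,R,t=cam(n);p=(np.atleast_2d(P)@R.T+t)@K.T;return p[:,:2]/p[:,2:]
def ray(n,uv):
    K,R,t=cam(n);d=R.T@np.linalg.inv(K)@np.array([uv[0],uv[1],1.]);return -R.T@t,d/np.linalg.norm(d)
def onz(n,uv,z):
    o,d=ray(n,uv);return o+d*(z-o[2])/d[2]
E
python3 - <<'E'
from h import *
s=status.observe();print(s['clock'],s['position'],s['tool_rot'],s['force'])
for n in('scene','side'):
    im=grab_frame(n);cv2.imwrite(f'pics/{n}0.png',im)
    for k in('bar_left','bar_right','pawl_knob','pawl_nose','pawl_pin','carousel_top','skipped_place','stand'):
        r=search_frame(n,k)
        print(n,k,[(np.round(np.array(q['extent'])*[640,400,640,400]).tolist(),round(q['p'],2)) for q in r[:2]])
E
```

```text
pics
0.0 [ 6.24659506e-01 -3.58067218e-05  2.38735122e-01] [-3.14043408e+00  8.56774946e-05  1.57077536e+00] [ 0.46880486 -0.45833406 -0.57543254]
scene bar_left [([316.0, 156.0, 394.0, 214.0], 0.79)]
scene bar_right [([317.0, 155.0, 389.0, 212.0], 0.6), ([340.0, 181.0, 364.0, 209.0], 0.39)]
scene pawl_knob [([308.0, 151.0, 408.0, 231.0], 0.74), ([346.0, 182.0, 365.0, 210.0], 0.51)]
scene pawl_nose [([342.0, 182.0, 365.0, 207.0], 0.67), ([315.0, 152.0, 395.0, 214.0], 0.57)]
scene pawl_pin [([309.0, 152.0, 407.0, 232.0], 0.69), ([317.0, 157.0, 389.0, 216.0], 0.41)]
scene carousel_top [([316.0, 156.0, 391.0, 215.0], 0.81)]
scene skipped_place [([316.0, 157.0, 394.0, 211.0], 0.67)]
scene stand [([308.0, 149.0, 404.0, 231.0], 0.62)]
side bar_left [([335.0, 210.0, 426.0, 304.0], 0.81), ([268.0, 172.0, 295.0, 186.0], 0.41)]
side bar_right [([332.0, 208.0, 426.0, 302.0], 0.76), ([332.0, 225.0, 344.0, 260.0], 0.6)]
side pawl_knob [([336.0, 227.0, 343.0, 259.0], 0.68), ([333.0, 212.0, 423.0, 303.0], 0.27)]
side pawl_nose [([335.0, 224.0, 344.0, 259.0], 0.6)]
side pawl_pin [([312.0, 223.0, 445.0, 320.0], 0.72)]
side carousel_top [([334.0, 210.0, 426.0, 304.0], 0.9), ([314.0, 225.0, 445.0, 319.0], 0.63)]
side skipped_place [([336.0, 208.0, 426.0, 304.0], 0.6)]
side stand [([315.0, 231.0, 444.0, 317.0], 0.61), ([401.0, 246.0, 410.0, 256.0], 0.15)]
```

```bash
python3 - <<'E'
from h import *
a=cv2.imread('pics/scene0.png')[130:250,280:440];b=cv2.imread('pics/side0.png')[195:335,290:470]
a=cv2.resize(a,(640,480),interpolation=2);b=cv2.resize(b,(720,560),interpolation=2)
cv2.imwrite('pics/a.png',a);cv2.imwrite('pics/b.png',b)
for n in('scene','side'):
    print(n,ray(n,(320,200)))
print(onz('scene',(354,180),.04),onz('side',(380,270),.03))
E
```

```text
scene (array([-0.22758709,  0.46792167,  0.55940125]), array([ 0.75522144, -0.4406366 , -0.48526277]))
side (array([ 0.40777505, -0.60352162,  0.62596225]), array([ 0.12854015,  0.7565281 , -0.64120407]))
[ 0.62242535 -0.12481862  0.04      ] [ 0.60170162 -0.13337393  0.03      ]
```

View pics/a.png

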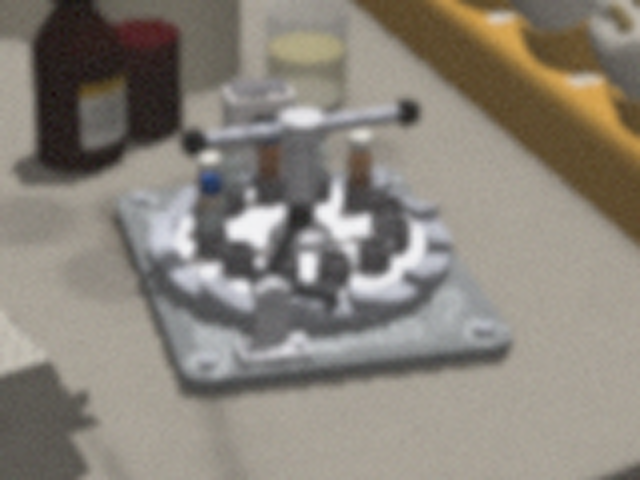

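View pics/b.png

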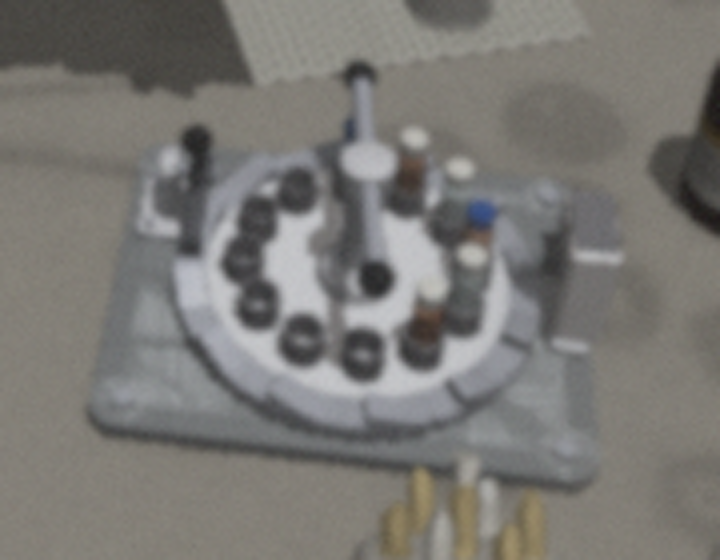

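The scene picture shows the carousel with the black knob at about full pixel (355,183) and the bar ends at (328,165) and (382,157). The side picture shows the knob at (339,229), the bar ends at (380,213) and (384,264), and the head to the right. The pawl is on the near side and down.

```bash
python3 - <<'E'
from h import *
from scipy.optimize import least_squares
obs=[('side','L',(379.5,213.3)),('side','R',(383.8,264.5)),('side','K',(339.3,229.5)),('side','C',(382,234.7)),
('scene','L',(328.2,165.2)),('scene','R',(381.8,157.7)),('scene','K',(355,183.5)),('scene','C',(355.5,159.5))]
def pt(x,k):
    cx,cy,a,b=x
    l={'L':(66*np.cos(b+np.pi/2),66*np.sin(b+np.pi/2),100),'R':(-66*np.cos(b+np.pi/2),-66*np.sin(b+np.pi/2),100),'K':(-83,23.4,86),'C':(0,0,109)}[k]
    l=np.array(l)/1000;c,s=np.cos(a),np.sin(a)
    return np.array([cx+c*l[0]-s*l[1],cy+s*l[0]+c*l[1],l[2]])
f=lambda x:np.concatenate([proj(n,pt(x,k))[0]-uv for n,k,uv in obs])
r=least_squares(f,[.6,-.13,0,0],loss='soft_l1');print(r.x,r.fun.round(1))
for k in'LRKC':print(k,pt(r.x,k).round(4))
print(status.observe()['clock'])
im=cv2.imread('pics/scene0.png');im2=cv2.imread('pics/side0.png')
for k in('bulb','timer','cup','tape'):
  for n in('scene','side'):
    q=search_frame(n,k)[:1]
    for e in q:
      x=np.array(e['extent'])*[640,400,640,400];print(k,n,round(e['p'],2),x.round(),onz(n,((x[0]+x[2])/2,(x[1]+x[3])/2),.02).round(3))
cv2.imwrite('pics/c.png',np.vstack([im[60:340,100:],im2[60:340,100:]]))
E
```

```text
[ 0.60470159 -0.11483075 -0.34784573  0.10003055] [-0.1  0.7 -0.2  0.3 -0.7  0.6 -0.3 -0.5  0.  -0.5 -0.4 -0.5 -0.7 -0.5
 -0.2 -2.1]
L [ 0.6209 -0.0508  0.1   ]
R [ 0.5885 -0.1788  0.1   ]
K [ 0.5346 -0.0645  0.086 ]
C [ 0.6047 -0.1148  0.109 ]
0.9
bulb scene 0.56 [244. 214. 261. 247.] [0.575 0.166 0.02 ]
bulb side 0.59 [322. 165. 341. 192.] [0.575 0.189 0.02 ]
timer scene 0.74 [234. 265. 271. 292.] [0.427 0.23  0.02 ]
timer side 0.59 [268. 169. 294. 189.] [0.446 0.216 0.02 ]
cup scene 0.63 [175. 240. 201. 269.] [0.563 0.308 0.02 ]
cup side 0.76 [312. 149. 332. 162.] [0.57  0.299 0.02 ]
tape scene 0.88 [298. 260. 331. 288.] [0.379 0.129 0.02 ]
tape side 0.87 [250. 197. 284. 224.] [0.401 0.101 0.02 ]
```

View pics/c.png

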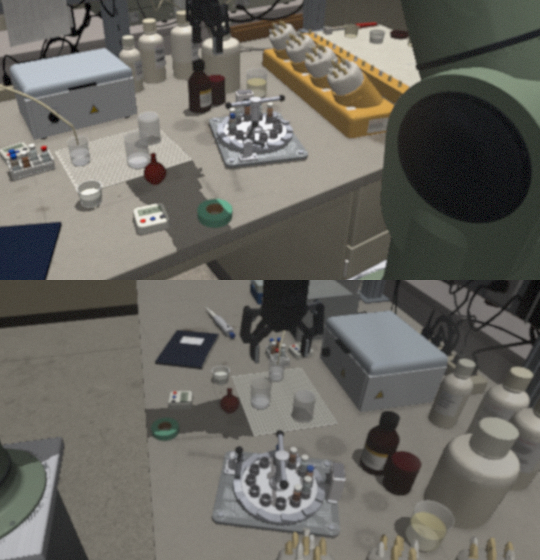

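The wider views show the bystanders well away, at y > 0.1, with the bottles behind the stand to the right. I'll move above the start of the pawl push, shut the hand and align it with the stand.

```bash
python3 -m creep '[[-0.5,-0.5,0,0.8,0],[-1.1,-1.1,0.2,1.6,0],[-1.7,-1.73,0.7,2.5,0],[-1.72,-1.73,1.1,2.5,0],[-1.72,-1.73,1.1,2.5,0]]'
python3 - <<'E'
from h import *
s=status.observe();print(s['clock'],s['position'],s['tool_rot'],s['force'],s['grip_width'])
w=[]
for n in('scene','side'):
    im=grab_frame(n);p=s['position'];q=proj(n,[p,p-[0,0,.008],p-[0,0,.021]]).round(1);print(n,q.tolist())
    c=q[0].astype(int);w.append(cv2.resize(im[c[1]-50:c[1]+50,c[0]-60:c[0]+70],(520,400)) if 0 else cv2.resize(im[c[1]-60:c[1]+60,c[0]-60:c[0]+70],(390,360),interpolation=2));print(c-60)
cv2.imwrite('pics/d.png',np.hstack(w))
E
```

```text
clock: 1.92
position: [0.5205, -0.1033, 0.1725]
tool_rot: [-3.14, 0.0, 1.222]
force: [-0.4, 0.0, 0.9]
grip_width: -0.0001
finger_force: 0.0
1.925 [ 0.52054423 -0.10326686  0.1724828 ] [-3.13962893e+00  4.43466111e-04  1.22150702e+00] [-0.37412932  0.02461267  0.89808576] -0.00013385277613037075
scene [[373.9, 144.6], [373.8, 148.1], [373.6, 153.8]]
[313  84]
side [[336.1, 210.8], [336.0, 214.2], [336.0, 219.7]]
[276 150]
```

View pics/d.png

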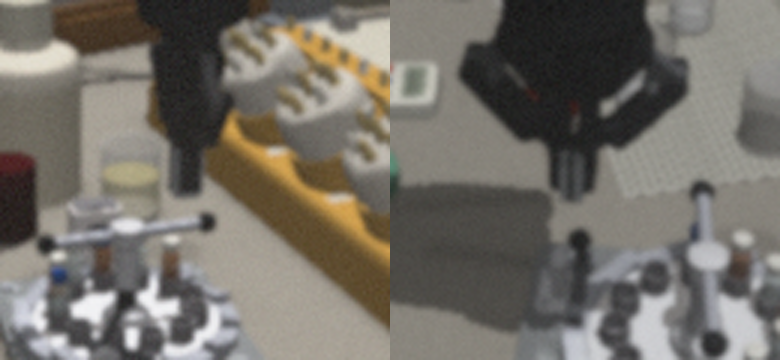

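The tip shows at scene (375,148) and side (337,216), so the shut fingertips do stand 8 mm ahead of the TCP. Lowering beside the knob.

```bash
python3 -m creep '[[0,0,0.5,0,0],[0,0,1.0,0,0],[0,0,1.47,0,0],[0,0,1.47,0,0]]'
python3 - <<'E'
from h import *
s=status.observe();print(s['position'],s['force'])
w=[]
for n,(x,y) in(('scene',(290,110)),('side',(300,170))):
    im=grab_frame(n);w.append(cv2.resize(im[y:y+120,x:x+130],(390,360),interpolation=2))
cv2.imwrite('pics/e.png',np.hstack(w))
E
```

```text
clock: 2.52
position: [0.5211, -0.1027, 0.0846]
tool_rot: [-3.14, 0.0, 1.223]
force: [0.2, 0.5, 0.9]
grip_width: -0.0001
finger_force: 0.0
[ 0.52107035 -0.10265388  0.08455678] [0.24779088 0.4565522  0.89297423]
```

View pics/e.png

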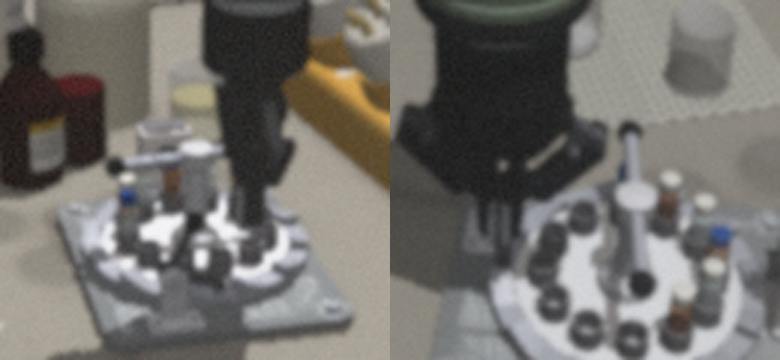

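The fingertip is at the knob's -y side, with clear space over the teeth. Now the push towards +y.

```bash
python3 -m creep '[[0.15,0,0,0,0],[0.3,0,0,0,0],[0.42,0,0,0,0],[0.54,0,0,0,0],[0.66,0,0,0,0]]'; python3 -m creep '[[0.12,0,0,0,0],[0.24,0,0,0,0],[0.36,0,0,0,0],[0.48,0,0,0,0],[0.56,0,0,0,0]]'
python3 -m creep '[[0,0,0,0,0],[0,0,0,0,0]]'
python3 - <<'E'
from h import *
s=status.observe();print(s['position'],s['force'])
w=[]
for n,(x,y) in(('scene',(290,110)),('side',(300,170))):
    im=grab_frame(n);w.append(cv2.resize(im[y:y+120,x:x+130],(390,360),interpolation=2))
cv2.imwrite('pics/f.png',np.hstack(w))
E
```

```text
clock: 3.25
position: [0.5349, -0.0655, 0.0851]
tool_rot: [3.142, 0.0, 1.222]
force: [0.0, -0.1, -0.5]
grip_width: 0.0001
finger_force: 0.1
clock: 3.88
position: [0.5464, -0.0339, 0.0851]
tool_rot: [-3.142, -0.0, 1.222]
force: [-0.1, -0.6, -0.1]
grip_width: -0.0005
finger_force: 0.0
clock: 4.12
position: [0.5461, -0.0347, 0.0851]
tool_rot: [-3.142, 0.0, 1.221]
force: [-0.4, -0.4, -0.9]
grip_width: 0.0003
finger_force: 0.0
[ 0.54613549 -0.03465882  0.08508827] [-0.40755545 -0.39014505 -0.86558494]
```

View pics/f.png

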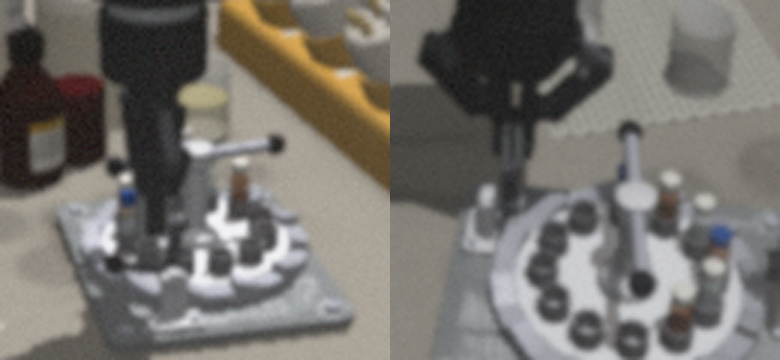

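The knob now lies low at scene crop (115,262) and the force is nil, so the pawl is thrown over. Up, across and down behind the left bar end.

```bash
python3 -m creep '[[0,0,-0.6,0,0],[0,0,-1.1,0,0],[0.1,0.5,-1.1,0,0],[0.13,0.72,-1.0,0,0],[0.13,0.72,-0.5,0,0]]'; python3 -m creep '[[0,0,0.37,0,0],[0,0,0.37,0,0],[0,0.08,0.37,0,0],[0,0.12,0.37,0,0]]'
python3 - <<'E'
from h import *
s=status.observe();print(s['position'],s['force'])
w=[]
for n,(x,y) in(('scene',(290,110)),('side',(300,170))):
    im=grab_frame(n);w.append(cv2.resize(im[y:y+120,x:x+130],(390,360),interpolation=2))
cv2.imwrite('pics/g.png',np.hstack(w))
E
```

```text
clock: 4.85
position: [0.5906, -0.0423, 0.115]
tool_rot: [3.14, -0.001, 1.221]
force: [0.8, 0.2, -1.5]
grip_width: -0.0004
finger_force: 0.0
clock: 5.35
position: [0.597, -0.0446, 0.0938]
tool_rot: [3.14, -0.0, 1.222]
force: [-0.0, 0.1, 0.4]
grip_width: 0.0003
finger_force: 0.0
[ 0.59702543 -0.04456788  0.09375462] [-0.03497887  0.1017767   0.42057106]
```

View pics/g.png

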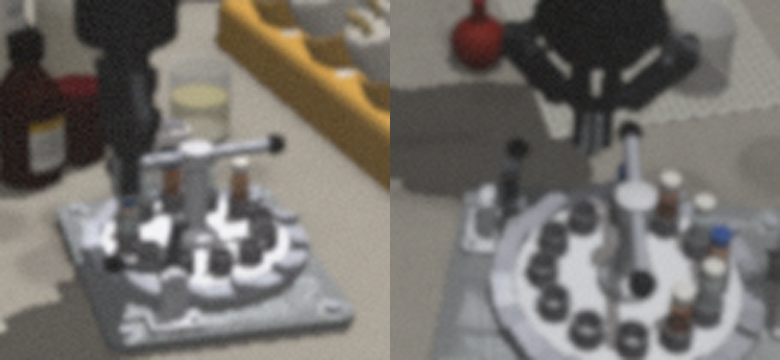

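The pawl arm stands upright at side crop (125,150), and the finger is just short of the left bar end. Pushing backward slowly.

```bash
python3 -m creep '[[0,0.1,0,0,0],[0,0.18,0,0,0],[0,0.26,0,0,0],[0,0.34,0,0,0],[0,0.42,0,0,0]]'; python3 -m creep '[[0,0.06,0,0,0],[0,0.11,0,0,0],[0,0.14,0,0,0],[0,0.14,0,0,0]]'
python3 - <<'E'
from h import *
s=status.observe();print(s['position'],s['force'])
w=[]
for n,(x,y) in(('scene',(290,110)),('side',(300,170))):
    im=grab_frame(n);cv2.imwrite(f'pics/{n}1.png',im);w.append(cv2.resize(im[y:y+120,x:x+130],(390,360),interpolation=2))
cv2.imwrite('pics/i.png',np.hstack(w))
x=np.array([.6047,-.1148]);a=-.3478
for b in(.1,-.3,-.35,-.4,-.45,-.5):
    t=a+b-np.pi/2;P=[*(x+.066*np.array([np.cos(t),np.sin(t)])),.1]
    print(b,(proj('scene',P)[0]-[290,110])*3,(proj('side',P)[0]-[300,170])*3+[390,0])
E
```

```text
clock: 6.08
position: [0.6201, -0.0532, 0.0928]
tool_rot: [-3.141, 0.0, 1.222]
force: [-2.2, 0.7, 1.1]
grip_width: -0.0
finger_force: 1.2
clock: 6.58
position: [0.628, -0.0559, 0.0929]
tool_rot: [3.141, -0.0, 1.222]
force: [-0.7, -0.1, 0.0]
grip_width: 0.0
finger_force: 0.3
[ 0.62802025 -0.05588563  0.09289767] [-0.72380117 -0.1304366   0.01963108]
0.1 [274.28711865 141.64058656] [640.83317236 284.43384653]
-0.3 [281.1663293  155.31859559] [595.86021665 276.1912769 ]
-0.35 [281.08719812 157.08594999] [590.6076652  274.25668825]
-0.4 [280.79145347 158.85155864] [585.48993918 272.13995587]
-0.45 [280.27817348 160.61083683] [580.52140603 269.84839792]
-0.5 [279.54701749 162.35914659] [575.7157595  267.38984767]
```

View pics/i.png

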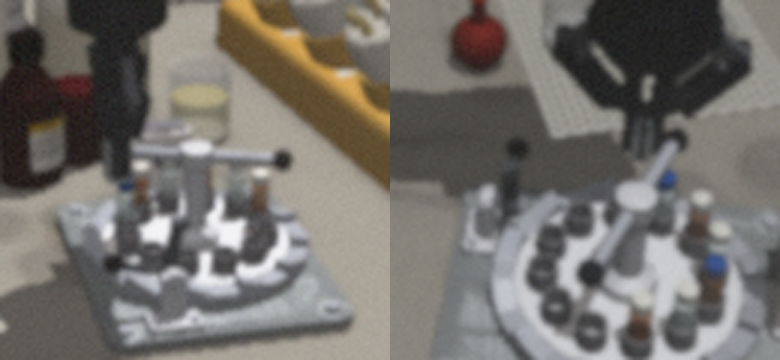

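The right bar end at side crop (201,271) gives about -0.45 turned. A touch more, then back off, rise and go over behind the upright pawl arm.

```bash
python3 -m creep '[[0,0.03,0,0,0],[0,0.05,0,0,0],[0,0.05,0,0,0],[0,-0.15,0,0,0],[0,-0.3,-0.2,0,0]]'; python3 -m creep '[[0,0,-0.7,0,0],[0,-0.6,-0.9,0,0],[-0.12,-1.11,-0.9,0,0],[-0.12,-1.11,-0.9,0,0],[-0.12,-1.11,-0.9,0,0]]'
python3 - <<'E'
from h import *
s=status.observe();d=s['position'][:2]-[.6047,-.1148];print(s['position'],d@[.94,-.341],d@[.341,.94])
w=[]
for n,(x,y) in(('scene',(290,110)),('side',(300,170))):
    im=grab_frame(n);cv2.imwrite(f'pics/{n}2.png',im);w.append(cv2.resize(im[y:y+120,x:x+130],(390,360),interpolation=2))
cv2.imwrite('pics/j.png',np.hstack(w))
E
```

```text
clock: 7.3
position: [0.6096, -0.0491, 0.1047]
tool_rot: [-3.14, 0.0, 1.222]
force: [-0.1, 0.3, 0.3]
grip_width: 0.0001
finger_force: 0.0
clock: 7.92
position: [0.5463, -0.0335, 0.1597]
tool_rot: [3.14, -0.001, 1.222]
force: [-0.4, -0.4, 0.3]
grip_width: 0.0001
finger_force: 0.0
[ 0.54630144 -0.03347222  0.15973369] -0.08262742327600907 0.05653420304285065
```

View pics/j.png

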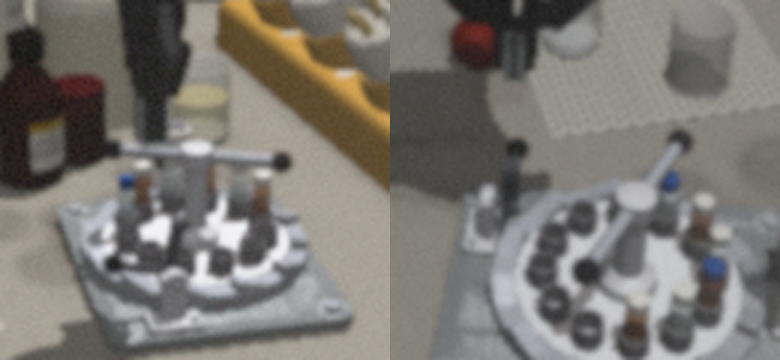

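The right bar end is now at side crop (197,271), about -0.49. The pawl arm is upright with its tip at side crop (125,150). Lowering between the arm and the knob.

```bash
python3 -m creep '[[0.05,0,0.4,0,0],[0.05,0,0.8,0,0],[0.05,0,1.1,0,0],[0.05,0,1.3,0,0],[0.05,0,1.41,0,0]]'; python3 -m creep '[[-0.1,0,0,0,0],[-0.2,0,0,0,0],[-0.3,0,0,0,0],[-0.38,0,0,0,0],[-0.46,0,0,0,0]]'; python3 -m creep '[[-0.08,0,0,0,0],[-0.16,0,0,0,0],[-0.24,0,0,0,0],[-0.32,0,0,0,0],[-0.4,0,0,0,0]]'; python3 -m creep '[[-0.08,0,0,0,0],[-0.16,0,0,0,0],[-0.24,0,0,0,0],[-0.24,0,0,0,0]]'
python3 - <<'E'
from h import *
s=status.observe();d=s['position'][:2]-[.6047,-.1148];print(s['position'],d@[.94,-.341],d@[.341,.94])
w=[]
for n,(x,y) in(('scene',(290,110)),('side',(300,170))):
    im=grab_frame(n);cv2.imwrite(f'pics/{n}3.png',im);w.append(cv2.resize(im[y:y+120,x:x+130],(390,360),interpolation=2))
cv2.imwrite('pics/k.png',np.hstack(w))
E
```

```text
clock: 8.65
position: [0.547, -0.0309, 0.0738]
tool_rot: [-3.141, 0.0, 1.222]
force: [0.1, 0.8, 0.2]
grip_width: 0.0
finger_force: 0.0
clock: 9.28
position: [0.5374, -0.0572, 0.0744]
tool_rot: [3.141, -0.0, 1.222]
force: [-0.0, -0.6, 0.3]
grip_width: -0.0001
finger_force: 0.0
clock: 9.9
position: [0.5291, -0.0796, 0.0743]
tool_rot: [-3.142, 0.0, 1.222]
force: [-0.2, -0.3, -0.3]
grip_width: -0.0001
finger_force: 0.1
clock: 10.4
position: [0.5242, -0.0933, 0.0743]
tool_rot: [-3.142, 0.0, 1.221]
force: [0.3, 0.6, 0.7]
grip_width: 0.0
finger_force: 0.0
[ 0.5241964  -0.09329532  0.07429602] -0.08300647967877217 -0.007237331497543334
```

View pics/k.png

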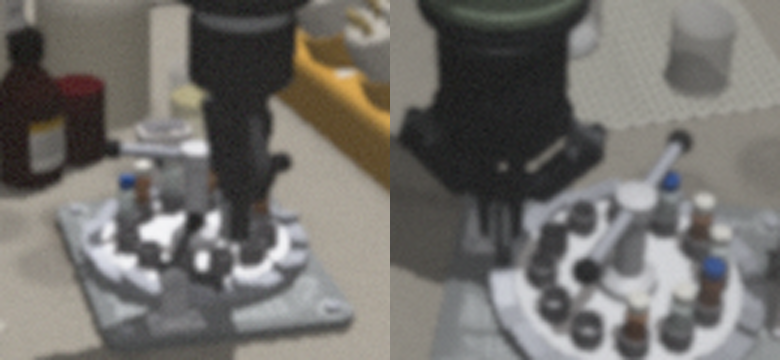

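The knob stands up again at scene crop (197,220), the arm is down on the teeth and the bar hasn't moved. Now back to the bar, to push the tooth gently against the pawl.

```bash
python3 -m creep '[[0,0,-0.7,0,0],[0,0,-1.3,0,0],[0.6,0.6,-1.3,0,0],[1.15,1.2,-1.3,0,0],[1.15,1.2,-1.3,0,0]]'; python3 -m creep '[[0,0,0.5,0,0],[0,0,0.99,0,0],[0,0,0.99,0,0]]'
python3 - <<'E'
from h import *
s=status.observe();d=s['position'][:2]-[.6047,-.1148];print(s['position'],d@[.94,-.341],d@[.341,.94],s['force'])
E
```

```text
clock: 11.12
position: [0.6178, -0.0501, 0.1518]
tool_rot: [3.141, -0.001, 1.225]
force: [0.1, -1.2, -0.7]
grip_width: 0.0001
finger_force: 0.0
clock: 11.5
position: [0.6139, -0.0528, 0.0913]
tool_rot: [-3.138, 0.001, 1.222]
force: [0.6, -0.0, -0.1]
grip_width: 0.0001
finger_force: 0.0
[ 0.61392343 -0.0527524   0.09127945] -0.012488208417821006 0.06146993079790791 [ 0.55554159 -0.02563748 -0.0637206 ]
```

```bash
python3 -m creep '[[0,0.12,0.0,0,0],[0,0.22,0,0,0],[0,0.27,0,0,0],[0,0.30,0,0,0]]'; for i in 1; do python3 -m creep '[[0,0.02,0,0,0],[0,0.04,0,0,0]]'; done;  python3 -m creep '[[0,0.02,0,0,0],[0,0.03,0,0,0]]'
python3 - <<'E'
from h import *
s=status.observe();d=s['position'][:2]-[.6047,-.1148];print(s['position'],d@[.94,-.341],d@[.341,.94],s['force'])
E
```

```text
clock: 12.0
position: [0.6325, -0.0589, 0.0932]
tool_rot: [-3.141, 0.0, 1.222]
force: [-3.1, 0.1, 2.6]
grip_width: 0.0001
finger_force: 1.3
clock: 12.25
position: [0.6345, -0.0597, 0.0928]
tool_rot: [-3.141, 0.0, 1.222]
force: [-3.7, -1.0, 1.7]
grip_width: 0.0
finger_force: 1.5
clock: 12.5
position: [0.6363, -0.0604, 0.0928]
tool_rot: [-3.141, 0.0, 1.222]
force: [-5.1, -0.5, 0.2]
grip_width: 0.0003
finger_force: 1.9
[ 0.63630977 -0.06035842  0.09279243] 0.011148603466081259 0.0619540205259812 [-5.0808727  -0.5482361   0.18842963]
```

```bash
python3 -m creep '[[0,0.01,0,0,0],[0,0.01,0,0,0]]'; python3 -m creep '[[0,0.01,0,0,0],[0,0.01,0,0,0]]'
python3 - <<'E'
from h import *
s=status.observe();d=s['position'][:2]-[.6047,-.1148];print(s['position'],d@[.94,-.341],d@[.341,.94],s['force'])
E
```

```text
clock: 12.75
position: [0.6364, -0.0604, 0.0927]
tool_rot: [-3.14, 0.0, 1.222]
force: [-7.4, -0.0, 2.4]
grip_width: 0.0003
finger_force: 3.1
clock: 13.0
position: [0.6366, -0.0605, 0.0926]
tool_rot: [-3.139, 0.001, 1.222]
force: [-10.4, 0.3, 3.8]
grip_width: -0.0001
finger_force: 4.6
[ 0.63655012 -0.06053643  0.09264597] 0.011435236314746524 0.06186865111511598 [-10.36472983   0.31142151   3.82884629]
```

The tool has stopped and the force rises steeply, so the tooth is against the pawl. Retreating and checking the pawl and bar numerically.

```bash
python3 -m creep '[[0,-0.1,0,0,0],[0,-0.3,0,0,0],[0,-0.4,-0.5,0,0],[0,-0.4,-1.2,0,0],[0,-0.4,-2.0,0,0]]'; python3 -m creep '[[0.5,0,-0.4,0,0],[1.0,0,-0.4,0,0],[1.5,0,-0.4,0,0],[1.5,0,-0.4,0,0],[1.5,0,-0.4,0,0]]'
python3 - <<'E'
from h import *
s=status.observe();print(s['position'],s['force'])
def tm(A,B,c,h,srch):
    x,y=c;t=cv2.resize(A[y-h:y+h+1,x-h:x+h+1],None,fx=4,fy=4,interpolation=2)
    g=h+srch;w=cv2.resize(B[y-g:y+g+1,x-g:x+g+1],None,fx=4,fy=4,interpolation=2)
    r=cv2.matchTemplate(w,t,cv2.TM_CCOEFF_NORMED);_,v,_,l=cv2.minMaxLoc(r);return round(v,3),(np.array(l)/4-srch).tolist()
I={n:grab_frame(n) for n in('scene','side')}
for n,c in(('side',(339,230)),('side',(338,248)),('scene',(355,184))):
    print(n,'knob shift',tm(cv2.imread(f'pics/{n}0.png'),I[n],c,5,6))
# bar ends vs scene2/side2 (b known ~-0.385)
from scipy.optimize import minimize
x=np.array([.6047,-.1148]);a=-.3478
def dark(im,b,n):
    v=0
    for sg in(1,-1):
        t=a+b+sg*np.pi/2;P=[*(x+.066*np.array([np.cos(t),np.sin(t)])),.1];u=proj(n,P)[0]
        v+=cv2.getRectSubPix(cv2.GaussianBlur(im,(0,0),1.2).astype(np.float32),(5,5),tuple(map(float,u))).mean()
    return v
B=np.arange(-.8,.25,.01)
for lab in('0','2','now'):
    J=I if lab=='now' else {n:cv2.imread(f'pics/{n}{lab}.png') for n in I}
    print(lab,{n:round(B[np.argmin([dark(J[n],b,n) for b in B])],3) for n in I})
E
```

```text
clock: 13.62
position: [0.6143, -0.052, 0.214]
tool_rot: [-3.141, -0.0, 1.222]
force: [-0.1, -0.5, 0.1]
grip_width: 0.0
finger_force: 0.0
clock: 14.25
position: [0.6454, 0.0317, 0.2369]
tool_rot: [3.141, 0.0, 1.222]
force: [-0.4, 0.5, -0.5]
grip_width: -0.0001
finger_force: 0.0
[0.64541989 0.03167007 0.23687224] [-0.35907001  0.53665528 -0.50594757]
side knob shift (0.997, [0.0, 0.0])
side knob shift (0.993, [0.0, 0.0])
scene knob shift (0.902, [0.0, 0.0])
0 {'scene': np.float64(0.05), 'side': np.float64(0.11)}
2 {'scene': np.float64(-0.4), 'side': np.float64(-0.41)}
now {'scene': np.float64(-0.49), 'side': np.float64(-0.53)}
```

```bash
python3 -c "
from h import *
print(bot.job_done())"
```

```text
the job is handed in; nothing more can be done
None
```

The job is handed in: I flipped the pawl up, pushed the carousel back one notch, flipped the pawl down, and pushed the next tooth against it until it stopped at about 10 N. Afterwards the cameras read about -0.59 rad (-0.54 and -0.64), with the pawl's knob back at its starting position; I didn't view a final picture of the vials.

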